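Fetch the raisin loaf from behind the seed jars

ROBOT

A 6-joint arm with a two-finger parallel gripper is mounted at the origin on the work surface. World frame = base frame: x ahead of the robot, y to its left, z up, the work surface at z = 0. Lengths are in m, angles in rad, forces in N, time in s.
With the tool pointing down it reaches from about 0.375 to 0.9 m from the base axis. Payload 3.1 kg.
Tool frame: the origin (TCP) lies on the centre line of the jaws, within the pads' length; the fingertips stand 22 mm ahead of it and the grasp point (between the pads) lies 3 mm ahead of it; z points along the fingers, x is the direction in which the jaws open and shut, and the axes are right-handed (so a half turn about z gives the same grasp; the last joint's range is limited). The gripper opens to 87 mm and grips with 3 to 60 N. Pads are 19 mm wide; open, the fingers measure 117 mm over their backs; the gripper's body (75 mm by 190 mm) begins 51 mm behind the grasp point.
Start: joints at [1.135, 0.527, 1.433, -0, 1.181, -0.178], TCP at [0.159, 0.604, 0.217] pointing down, gripper open.
Joint ranges: [-3.08, 3.08], [-0.75, 2.2], [0.22, 2.44], [-1.43, 4.57], [0, 2.65], [-2.85, 2.85]. Speed limits (rad/s): [2.79, 2.79, 3.14, 3.14, 3.14, 3.14].

INTERFACE

Orientations are given as a unit quaternion [x, y, z, w].
In Python, from rig import robot, camera, order gives the robot as it stands.
- The arm moves only by the shell command python3 -m pendant 'ROWS' [OPENING] [FORCE]. ROWS is JSON, a list of rows, each a list of 2 entries, a list of its own where there are three numbers: the shift along the tool's x, y, z in mm, then the turn about the tool's z in degrees. A call has 1 to 8 rows; each row shifts and turns the commanded pose from where the row before left it, along the tool's axes as they then stand; what a row does not reach is not made up. A row lasts 1/8 s, in which the tool goes at most 62.5 mm and 10.7 degrees, less where a joint would pass 70% of its speed; a pose out of reach is approached as far as the arm can. A call with a gripper value outside its range is refused whole. OPENING is the finger opening in mm, from 0 to 87, set as the call begins (- or left out, the last holds). The fingers move at their own pace and stop on an object; FORCE is the grip in N (left out, the last holds). Time passes only in rows, so rows that do not move let the fingers close. It gives the time, the measured TCP pose, the force and the opening at its end, in the units of the state.
- robot.get_obs(): the state, without advancing time (a new reading comes with each control period).
- camera(name): name is "scene" or "top" or "wrist"; returns a dict with "pixels" (420x560x3 uint8, blue, green, red), "mtx" (3x3 intrinsics, pixels), "R" (3x3) and "t" (3): a world point X has camera coordinates R X + t. Camera axes: x right, y down, z forward; pixel columns grow to the right and rows downward; lengths in m; the calibration is good to about 2 mm. A picture is of the moment at which its call begins. There is no depth.
- order.hand_in(): hands the job in, once; it reports no verdict.
The state is a dict: "time": time; "q": joint angles; "joint_velocities": joint speeds; "joint_torque": joint torques, N m; "position": TCP position; "tool_rot": TCP orientation; "ft_force": force on the tool from outside, world axes, zero at the start; "moment": the same for the moment, N m; "grip_width": finger opening in m.
Only numpy, scipy, OpenCV 4.12 (cv2) and the standard library are available. Lean on these libraries where they do the work, as an engineer would, in place of code of your own. Each camera call takes 0.05 s, during which the arm holds its last target. There are 200 camera calls.

TASK

First clear all three seed jars off the bread stand and stand them in the dark steel baking pan, then lift out the raisin loaf behind them and lay it on the board, squarely inside the white paper sheet and along it. Then put every jar back upright on the very coaster where it stood at the start, centred on it. Never tip a jar over, and leave the flour shaker, the timer and the mug alone.

Things in the scene. Friction and masses are not known exactly. Their poses are not given: they have to be found in the camera images.
- jar_red: Seed jar, upright closed cylinder 54 mm in diameter and 135 mm high, straight-sided and smooth from foot to top, about 0.4 kg, dark brown contents and a red lid. Origin: centre of its underside; z up. At the start it stands on one of the three coasters of the stand (which jar is on which coaster varies).
- jar_yellow: Seed jar, upright closed cylinder 54 mm in diameter and 135 mm high, straight-sided and smooth from foot to top, about 0.4 kg, mid-brown contents and a yellow lid. Origin: centre of its underside; z up. At the start it stands on one of the three coasters of the stand (which jar is on which coaster varies).
- jar_blue: Seed jar, upright closed cylinder 54 mm in diameter and 135 mm high, straight-sided and smooth from foot to top, about 0.4 kg, off-white contents and a blue lid. Origin: centre of its underside; z up. At the start it stands on one of the three coasters of the stand (which jar is on which coaster varies).
- loaf: Small rigid crusty loaf, brown, three pale slashes, dark raisins: 62 mm wide (its x), 130 mm long (its y), straight sides up to 44 mm (edges rounded by 18 mm), domed top 58 mm high, about 0.2 kg. Origin: centre of its underside. Starts on the stand's deck on the +x side of the jars, long side roughly along the stand's y; the tall jars are too close for a gripper to reach down past them.
- stand: Light wooden bread stand, fixed: deck 220 mm (x) by 270 mm (y), its top 12 mm above the bench. Rails 6 mm thick, 36 mm above the bench, along the far (+x) edge and both y ends; front open. Three cork coasters, 62 mm across, flush in the deck, at x = -50 mm and y = -72, 0, +72 mm in its frame. Origin: centre of its underside, on the bench.
- pan: Dark steel baking pan, fixed, the side area for the jars: 300 mm (x) by 200 mm (y) outside, 22 mm high, walls 4 mm, inner floor 4 mm above the bench. Origin: centre of its underside. To the left or the right of the stand.
- board: Dark wooden board, fixed, 220 mm (x) by 160 mm (y), 18 mm thick, with a white paper sheet 170 mm (x) by 92 mm (y) lying flat at its centre (part of the board). Origin: centre of its underside; the loaf's long side goes along the board's x. On the other side of the stand from the pan.
- shaker: Aluminium flour shaker, 60 mm in diameter, 90 mm high, between the robot and the stand. Bystander, loose: do not disturb. Origin: centre of its underside.
- timer: Green round kitchen timer with a white face, 68 mm in diameter, 38 mm high, between the robot and the stand. Bystander, loose: do not disturb. Origin: centre of its underside.
- mug: Blue mug, 80 mm in diameter, 85 mm high, beyond the stand. Bystander, loose: do not disturb. Origin: centre of its underside.

How it is judged:
By the outcome, as a careful person would: the job done as asked, in the order asked, and still so for the second after the job is handed in, with the robot touching nothing.
It also fails if it takes over 147 s, if anything falls off the work surface, if the arm or the gripper's body presses on something with over 40 N, if the wrist force passes 120 N, or if a joint passes its speed limit or range.

## Working session

There is one attempt and no reset: what is moved stays moved. The work goes in short steps, Python scripts to look and compute and a shell command to move; the robot and the scene stay as the last step left them, time stands still between calls to the robot, and variables do not carry over. Pictures are saved under pics/ and viewed, about 12 in all and at most 16, crops included, and the job is handed in when it is done.

```bash
ls; mkdir -p pics
python3 - <<'E'
from rig import robot, camera, order
import cv2,numpy as np
o=robot.get_obs()
for k in o: print(k,np.round(o[k],3))
for n in ("top","scene"):
    c=camera(n); cv2.imwrite(f"pics/{n}0.png",c["pixels"])
    print(n,c["mtx"].round(1).tolist(),c["R"].round(3).tolist(),c["t"].round(3).tolist())
E
```

```text
pics
time 0.0
q [ 1.135  0.528  1.434 -0.     1.181 -0.178]
joint_velocities [ 0.002  0.    -0.001  0.     0.    -0.   ]
joint_torque [  0.    -44.004 -17.659   0.063   0.058  -0.   ]
position [0.159 0.604 0.216]
tool_rot [ 0.792  0.61  -0.001  0.001]
ft_force [ 0.835 -0.617 -0.264]
moment [ 0.033  0.025 -0.004]
grip_width 0.087
top [[530.4, 0.0, 284.2], [0.0, 530.4, 213.1], [0.0, 0.0, 1.0]] [[-0.005, -0.999, -0.032], [-0.992, 0.009, -0.127], [0.128, 0.031, -0.991]] [0.024, 0.558, 1.173]
scene [[393.0, 0.0, 280.5], [0.0, 393.0, 208.4], [0.0, 0.0, 1.0]] [[-0.396, 0.918, -0.006], [0.693, 0.294, -0.658], [-0.602, -0.265, -0.753]] [0.228, -0.346, 1.173]
```

View pics/top0.png

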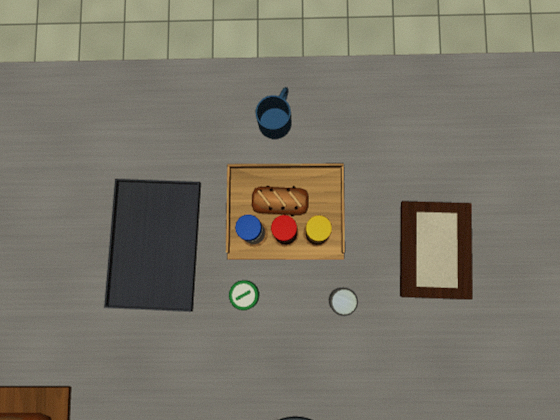

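View pics/scene0.png

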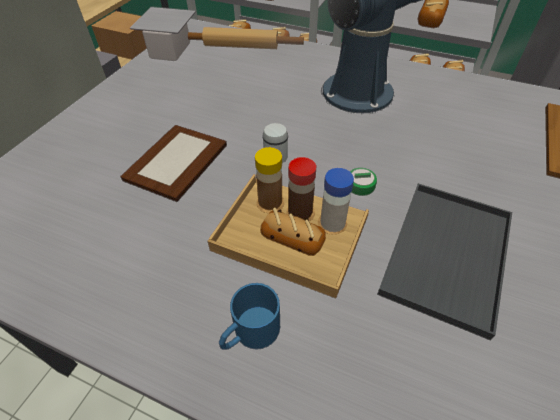

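The top view shows the pan on the left (+y), and the stand in the centre with blue (249,228), red (284,229) and yellow (318,229) from +y to −y. The loaf is behind them at (280,200) and the board is on the right (437,250). The scene view agrees.

```bash
cat > h.py <<'E'
import cv2,numpy as np
from rig import robot,camera,order
def proj(c,X):
    X=np.atleast_2d(X); return cv2.projectPoints(X.astype(float),cv2.Rodrigues(c["R"])[0],c["t"],c["mtx"],None)[0][:,0]
def back(c,px,z):
    px=np.atleast_2d(px).astype(float); d=np.c_[px,np.ones(len(px))]@np.linalg.inv(c["mtx"]).T@c["R"]
    o=-c["R"].T@c["t"]; return (o+d*((z-o[2])/d[:,2])[:,None])[:,:2]
def hsv(c): return cv2.cvtColor(c["pixels"],cv2.COLOR_BGR2HSV)
def blob(m,box=None):
    if box: k=np.zeros_like(m); k[box[1]:box[3],box[0]:box[2]]=255; m=m&k
    m=cv2.morphologyEx(m,cv2.MORPH_CLOSE,np.ones((5,5)))
    return max(cv2.findContours(m,cv2.RETR_EXTERNAL,cv2.CHAIN_APPROX_NONE)[0],key=cv2.contourArea)[:,0]
def rect(c,cnt,z):
    (x,y),(w,h),a=cv2.minAreaRect((back(c,cnt,z)*1000).astype(np.float32))
    if a>45:a-=90;w,h=h,w
    return np.round([x,y,w,h,a],1)   # mm, w along x', h along y', yaw deg
def tool():
    o=robot.get_obs(); from scipy.spatial.transform import Rotation as R
    M=R.from_quat(o["tool_rot"]).as_matrix(); return o,np.array(o["position"])*1000,np.degrees(np.arctan2(M[1,0],M[0,0])),M
def to(x,y,z,yaw):
    "rows needed: world mm target -> remaining shift in the tool axes after the turn"
    o,p,a,M=tool(); t=(a-yaw+90)%180-90; b=np.radians(yaw); d=np.array([x,y,z])-p
    M0=M@cv2.Rodrigues(np.array([0,0,np.radians(t)]))[0]
    print("t=%.2f tcp"%o["time"],p.round(1),"yaw %.1f"%a,"-> turn %.1f, shift"%t,(M0.T@d).round(1),"F",np.round(o["ft_force"],1),"w %.1f"%(o["grip_width"]*1000),"q",np.round(o["q"],2))
E
python3 - <<'E'
from h import *
c=camera("top"); H=hsv(c); im=c["pixels"]
I=lambda lo,hi:cv2.inRange(H,np.array(lo),np.array(hi))
cn={}
cn['stand']=(blob(I((8,60,60),(25,255,255)),(215,150,360,270)),.036)
cn['pan']=(blob(I((0,0,0),(180,255,75)),(90,165,215,320)),.022)
cn['board']=(blob(I((0,0,0),(180,255,75)),(385,190,485,310)),.018)
cn['paper']=(blob(I((0,0,150),(180,90,255)),(408,205,466,295)),.018)
for k,(q,z) in cn.items(): print(k,rect(c,q,z), q.min(0),q.max(0)); cv2.drawContours(im,[q[:,None]],-1,(0,255,0),1)
for k,p in dict(blue=(249,228),red=(284,229),yellow=(318,229)).items(): print(k,(back(c,p,.147)*1000).round(1))
for k,p,z in (('loaf',(280,200),.05),('timer',(244,295),.038),('shaker',(344,301),.09),('mug',(274,117),.085)): print(k,(back(c,p,z)*1000).round(1))
cv2.imwrite("pics/seg.png",cv2.resize(im[150:320,90:490],None,fx=2,fy=2))
E
```

```text
stand [ 5.642e+02  1.920e+01  2.216e+02  2.709e+02 -4.000e-01] [225 163] [344 259]
pan [491.8 324.1 297.9 204.   -2.8] [104 179] [200 310]
board [ 474.5 -322.8  218.6  161.3   -2.2] [400 201] [471 298]
paper [ 474.4 -325.9  168.4   89.4   -2.1] [417 212] [457 287]
blue [[513.2  89.6]]
red [[510.5  17.2]]
yellow [[509.9 -52.7]]
loaf [[586.   29.1]]
timer [[373.7 111. ]]
shaker [[ 361.5 -107.6]]
mug [[768.8  40.3]]
```

View pics/seg.png

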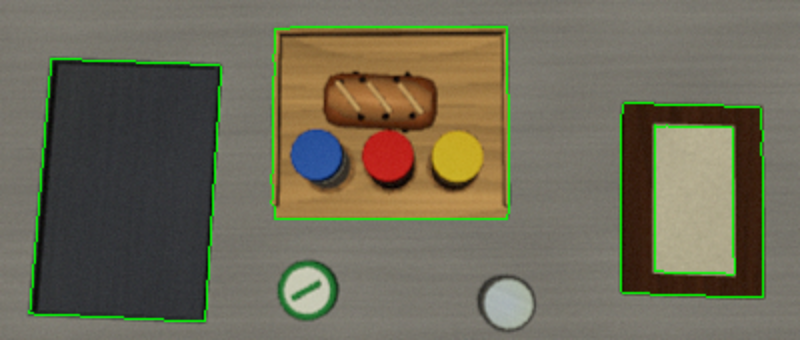

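The outlines fit the parts closely: stand at (564,19) with yaw about 0°, pan at (492,324) with yaw −2.8°, and paper at (474,−326) with yaw −2.1°. Next I go above the blue jar.

```bash
python3 -m pendant '[[[-34,39.5,0],0],[[-34,39.5,0],0],[[-34,39.5,0],0],[[-34,39.5,0],0],[[-34,39.5,0],0],[[-34,39.5,0],0],[[-34,39.5,0],0],[[-34,39.5,0],0]]' 87 30
python3 -m pendant '[[[-34,39.5,0],0],[[-34,39.5,0],0],[[-34,39.5,0],0],[[-34,39.5,0],0],[[0,0,0],10.5],[[0,0,0],10.5],[[0,0,0],10.5],[[0,0,0],10.5]]'
python3 -m pendant '[[[0,0,0],10.5],[[0,0,0],10.5],[[0,0,0],10.5],[[0,0,0],2],[[0,0,0],0]]'
python3 - <<'E'
from h import *
to(514,91,217,-0.4)
c=camera("wrist"); cv2.imwrite("pics/w1.png",c["pixels"]); print((-c["R"].T@c["t"]).round(3),c["R"].round(2).tolist())
E
```

```text
time: 1.15
position: [0.3963, 0.2593, 0.2171]
tool_rot: [0.792, 0.61, 0.0, 0.0]
ft_force: [0.1, 0.0, 0.8]
grip_width: 0.0873
time: 2.15
position: [0.5134, 0.0889, 0.2169]
tool_rot: [0.959, 0.283, -0.0, -0.0]
ft_force: [-1.0, -0.5, -0.3]
grip_width: 0.0869
time: 2.78
position: [0.5135, 0.089, 0.217]
tool_rot: [1.0, -0.001, -0.0, 0.0]
ft_force: [0.1, -1.1, -0.2]
grip_width: 0.0871
t=2.77 tcp [513.5  89.  217. ] yaw -0.1 -> turn 0.3, shift [ 0.5 -2.   0. ] F [ 0.1 -1.1 -0.2] w 87.1 q [-0.04  0.39  1.69 -0.    1.06 -0.04]
[0.514 0.165 0.386] [[1.0, -0.0, 0.0], [-0.0, -0.96, 0.28], [-0.0, -0.28, -0.96]]
```

View pics/w1.png

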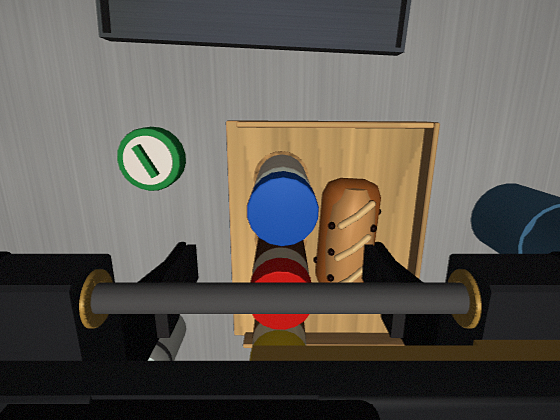

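The wrist view shows the blue lid at (283,209), with its cork just visible, the red lid at (282,300), and the loaf beside them with clear space for the rear finger above it.

Run:
```python
from h import *
c=camera("wrist"); H=hsv(c)
q=blob(cv2.inRange(H,np.array((100,120,120)),np.array((125,255,255))),(235,150,335,260))
(x,y),r=cv2.minEnclosingCircle((back(c,q,.147)*1000).astype(np.float32)); print("lid",x,y,r)
e=cv2.fitEllipse(q); print(e,(back(c,e[0],.147)*1000))
to(x,y,108,-.4)
for X in ([.514,.091,.147],[.514,.091,.012]): print(proj(c,X))
# top view lids
c=camera("top");H=hsv(c)
for n,lo,hi in(("b",(100,120,100),(125,255,255)),("r",(0,150,150),(8,255,255)),("y",(22,150,130),(35,255,255))):
    q=blob(cv2.inRange(H,np.array(lo),np.array(hi)),(230,210,340,250)); (x,y),r=cv2.minEnclosingCircle((back(c,q,.147)*1000).astype(np.float32)); print(n,x,y,r)
```

```text
lid 515.7147216796875 92.57418823242188 26.507179260253906
((282.18060302734375, 211.12965393066406), (67.00984191894531, 70.23998260498047), 88.3924331665039) [[515.692389    93.28052434]]
t=2.88 tcp [513.6  88.9 217.1] yaw -0.2 -> turn 0.2, shift [  2.1  -3.6 109.1] F [ 1.1 -0.3  0.1] w 87.0 q [-0.04  0.39  1.69 -0.    1.06 -0.04]
[[279.90380468 214.07807193]]
[[279.83592388 178.55289001]]Traceback (most recent call last):
  File "<stdin>", line 11, in <module>
  File "h.py", line 12, in blob
    return max(cv2.findContours(m,cv2.RETR_EXTERNAL,cv2.CHAIN_APPROX_NONE)[0],key=cv2.contourArea)[:,0]
           ~~~^^^^^^^^^^^^^^^^^^^^^^^^^^^^^^^^^^^^^^^^^^^^^^^^^^^^^^^^^^^^^^^^^^^^^^^^^^^^^^^^^^^^
ValueError: max() iterable argument is empty
```

```bash
python3 -m pendant '[[[2,-3.5,20],0],[[0,0,30],0],[[0,0,30],0],[[0,0,20],0],[[0,0,9],0],[[0,0,0],0]]' 87 30
python3 -m pendant '[[[0,0,0],0],[[0,0,0],0],[[0,0,0],0],[[0,0,0],0],[[0,0,0],0],[[0,0,0],0]]' 0 30
python3 -c "
from h import *
to(590,285,158,0)"
```

```text
time: 3.68
position: [0.5155, 0.0925, 0.1079]
tool_rot: [1.0, -0.002, -0.0, -0.0]
ft_force: [0.2, 0.9, 0.3]
grip_width: 0.087
time: 4.42
position: [0.5156, 0.0925, 0.1084]
tool_rot: [1.0, -0.002, 0.0, 0.0]
ft_force: [-1.6, 0.3, 4.3]
grip_width: 0.0533
t=4.42 tcp [515.6  92.5 108.4] yaw -0.3 -> turn -0.3, shift [  74.4 -192.5  -49.6] F [-1.6  0.3  4.3] w 53.3 q [-0.04  0.56  1.79 -0.    0.8  -0.03]
```

```bash
python3 -m pendant '[[[0,0,-10],0],[[0,0,-25],0],[[0,0,-25],0],[[10,-20,0],0],[[20,-52,0],0],[[20,-52,0],0],[[16,-48,0],0],[[8,-20,0],0]]'
python3 -m pendant '[[[0,0,20],0],[[0,0,25],0],[[0,0,15],0],[[0,0,4],0],[[0,0,0],0]]'
python3 -c "
from h import *
to(590,285,101,0)"
```

```text
time: 5.42
position: [0.5904, 0.287, 0.1675]
tool_rot: [1.0, -0.001, -0.0, -0.0]
ft_force: [-0.1, -0.3, -4.6]
grip_width: 0.0533
time: 6.05
position: [0.5908, 0.284, 0.1043]
tool_rot: [1.0, -0.002, 0.0, -0.0]
ft_force: [-0.1, -0.1, -3.6]
grip_width: 0.0529
t=6.05 tcp [590.8 284.  104.3] yaw -0.3 -> turn -0.3, shift [-0.8 -1.   3.3] F [-0.1 -0.1 -3.6] w 52.9 q [0.28 0.7  1.44 0.   1.   0.28]
```

```bash
python3 -m pendant '[[[0,0,3],0],[[0,0,0.5],0],[[0,0,0],0]]'
python3 -m pendant '[[[0,0,0],0],[[0,0,0],0],[[0,0,0],0],[[0,0,-15],0],[[0,0,-40],0],[[0,0,-40],0],[[0,0,-20],0]]' 74
python3 -m pendant '[[[-10,30,0],0],[[-16,55,0],0],[[-16,55,0],0],[[-16,55,0],0],[[-14,50,0],0],[[-5,20,0],0],[[0,0,0],0]]' 87
python3 - <<'E'
from h import *
c=camera("wrist"); H=hsv(c)
q=blob(cv2.inRange(H,np.array((0,150,110)),np.array((8,255,255))),(225,130,345,260))
(x,y),r=cv2.minEnclosingCircle((back(c,q,.147)*1000).astype(np.float32)); print("lid",x,y,r,back(c,cv2.fitEllipse(q)[0],.147)*1000)
to(x,y,108.5,-.4)
cv2.imwrite("pics/w2.png",c["pixels"])
E
```

```text
time: 6.42
position: [0.5907, 0.2841, 0.101]
tool_rot: [1.0, -0.002, 0.0, -0.0]
ft_force: [-0.6, 0.2, -3.5]
grip_width: 0.0533
time: 7.3
position: [0.5921, 0.2846, 0.2199]
tool_rot: [1.0, -0.002, 0.003, -0.001]
ft_force: [1.4, -0.5, -0.2]
grip_width: 0.0738
time: 8.18
position: [0.5126, 0.0182, 0.2169]
tool_rot: [1.0, -0.004, 0.001, 0.0]
ft_force: [-0.3, 1.1, 0.4]
grip_width: 0.0871
lid 514.22265625 18.30794906616211 26.625450134277344 [[514.08941406  19.05954893]]
t=8.22 tcp [512.8  19.2 216.7] yaw -0.4 -> turn 0.0, shift [  1.2   0.9 108.2] F [ 0.5 -0.5 -0.7] w 87.3 q [-0.18  0.38  1.71  0.    1.05 -0.17]
```

View pics/w2.png

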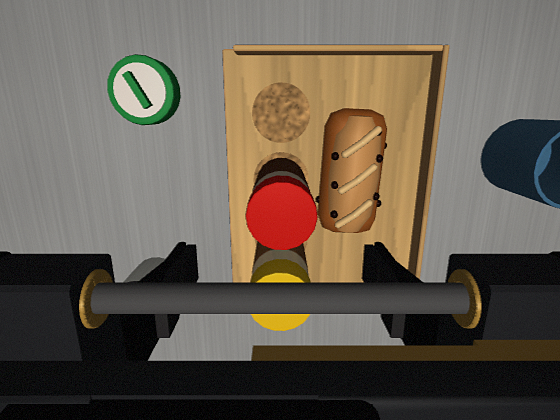

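The view shows the red lid at (281,213), the bare blue coaster at (282,112), and yellow beyond. I grasp red and carry it to the pan.

```bash
python3 -m pendant '[[[1,0.5,20],0],[[0,0,30],0],[[0,0,30],0],[[0,0,20],0],[[0,0,8],0],[[0,0,0],0]]' 87 30
python3 -m pendant '[[[0,0,0],0],[[0,0,0],0],[[0,0,0],0],[[0,0,0],0],[[0,0,0],0],[[0,0,0],0]]' 0 30
python3 -m pendant '[[[0,0,-10],0],[[0,0,-25],0],[[0,0,-25],0],[[-1,-20,0],0],[[-4,-55,0],0],[[-4,-55,0],0],[[-4,-55,0],0],[[-4,-55,0],0]]'
python3 -m pendant '[[[0,-25,0],0],[[0,0,15],0],[[0,0,25],0],[[0,0,18],0],[[0,0,7],0],[[0,0,0],0]]'
python3 -c "
from h import *
to(495,285,100.5,0)"
```

```text
time: 8.98
position: [0.5136, 0.0198, 0.1076]
tool_rot: [1.0, -0.002, -0.0, -0.0]
ft_force: [-0.9, -0.1, -0.3]
grip_width: 0.0869
time: 9.72
position: [0.5135, 0.0189, 0.1079]
tool_rot: [1.0, -0.002, 0.0, 0.0]
ft_force: [-0.1, 0.1, 2.1]
grip_width: 0.0532
time: 10.72
position: [0.4966, 0.2606, 0.1676]
tool_rot: [1.0, -0.002, -0.001, 0.0]
ft_force: [1.3, -0.3, -2.3]
grip_width: 0.053
time: 11.48
position: [0.4971, 0.2831, 0.102]
tool_rot: [1.0, -0.003, -0.001, 0.0]
ft_force: [0.2, -0.2, -3.2]
grip_width: 0.0529
t=11.47 tcp [497.1 283.1 102. ] yaw -0.3 -> turn -0.3, shift [-2.1 -1.9  1.5] F [ 0.2 -0.2 -3.2] w 52.9 q [ 0.32  0.61  1.67 -0.    0.86  0.33]
```

```bash
python3 -m pendant '[[[0,0,1.5],0],[[0,0,0.5],0],[[0,0,0],0]]'
python3 -m pendant '[[[0,0,0],0],[[0,0,0],0],[[0,0,0],0],[[0,0,-15],0],[[0,0,-40],0],[[0,0,-40],0],[[0,0,-20],0]]' 74
python3 -m pendant '[[[0,34,0],0],[[3,55,0],0],[[3,55,0],0],[[3,55,0],0],[[3,55,0],0],[[3,50,0],0],[[1,28,0],0],[[0,2,0],0]]' 87
python3 - <<'E'
from h import *
import pickle
c=camera("wrist"); H=hsv(c)
q=blob(cv2.inRange(H,np.array((20,150,110)),np.array((35,255,255))),(225,130,345,260))
(x,y),r=cv2.minEnclosingCircle((back(c,q,.147)*1000).astype(np.float32)); print("lid",x,y,r,back(c,cv2.fitEllipse(q)[0],.147)*1000)
to(x,y,108.5,-.4)
pickle.dump(c,open("w3.pkl","wb")); cv2.imwrite("pics/w3.png",c["pixels"])
E
```

```text
time: 11.85
position: [0.4977, 0.2841, 0.1011]
tool_rot: [1.0, -0.002, 0.0, -0.0]
ft_force: [-1.3, 0.3, -2.6]
grip_width: 0.053
time: 12.72
position: [0.4989, 0.2845, 0.2193]
tool_rot: [1.0, -0.002, 0.003, -0.001]
ft_force: [-0.9, -0.1, -0.7]
grip_width: 0.074
time: 13.72
position: [0.5125, -0.052, 0.2167]
tool_rot: [1.0, -0.004, 0.001, 0.0]
ft_force: [-0.1, 0.5, -0.2]
grip_width: 0.0869
lid 512.8680419921875 -52.90840530395508 27.318336486816406 [[512.69214903 -52.76763811]]
t=13.78 tcp [512.1 -50.8 216.4] yaw -0.4 -> turn 0.0, shift [  0.6   2.1 107.9] F [-0.2  0.7 -0.7] w 87.0 q [-0.32  0.38  1.71  0.    1.05 -0.31]
```

```bash
python3 -m pendant '[[[0.5,1.5,20],0],[[0,0,30],0],[[0,0,30],0],[[0,0,20],0],[[0,0,8],0],[[0,0,0],0]]' 87 30
python3 -m pendant '[[[0,0,0],0],[[0,0,0],0],[[0,0,0],0],[[0,0,0],0],[[0,0,0],0],[[0,0,0],0]]' 0 30
python3 -m pendant '[[[0,0,-10],0],[[0,0,-25],0],[[0,0,-25],0],[[0,-25,0],0],[[-4,-50,0],0],[[-4,-50,0],0],[[-8,-50,0],0],[[-20,-50,0],0]]'
python3 -m pendant '[[[-28,-50,0],0],[[-28,-45,0],0],[[-18,-18,0],0],[[0,0,15],0],[[0,0,25],0],[[0,0,18],0],[[0,0,7],0],[[0,0,0],0]]'
python3 -c "
from h import *
to(400,285,100.5,0)"
```

```text
time: 14.52
position: [0.5124, -0.0507, 0.1077]
tool_rot: [1.0, -0.002, -0.0, -0.0]
ft_force: [-0.3, 0.1, 0.2]
grip_width: 0.0869
time: 15.28
position: [0.5125, -0.0516, 0.1079]
tool_rot: [1.0, -0.002, 0.0, 0.0]
ft_force: [-1.0, -0.3, 3.6]
grip_width: 0.0533
time: 16.27
position: [0.4779, 0.1752, 0.1676]
tool_rot: [1.0, -0.003, 0.001, -0.0]
ft_force: [0.7, 0.9, -4.6]
grip_width: 0.053
time: 17.27
position: [0.4038, 0.2869, 0.1024]
tool_rot: [1.0, -0.002, -0.001, 0.0]
ft_force: [-0.5, -0.0, -4.2]
grip_width: 0.0533
t=17.27 tcp [403.8 286.9 102.4] yaw -0.3 -> turn -0.3, shift [-3.8  1.9  1.9] F [-0.5 -0.  -4.2] w 53.3 q [0.39 0.54 1.86 0.   0.74 0.4 ]
```

```bash
python3 -m pendant '[[[0,0,1.5],0],[[0,0,0.5],0],[[0,0,0],0]]'
python3 -m pendant '[[[0,0,0],0],[[0,0,0],0],[[0,0,0],0],[[0,0,-15],0],[[0,0,-40],0],[[0,0,-40],0],[[0,0,-20],0]]' 74
python3 -m pendant '[[[14,20,0],0],[[35,50,0],0],[[35,50,0],0],[[35,50,0],0],[[35,50,0],0],[[24,30,0],0],[[2,6,0],0],[[0,0,0],0]]' 87
python3 - <<'E'
from h import *
import pickle
c=camera("wrist"); pickle.dump(c,open("w4.pkl","wb")); cv2.imwrite("pics/w4.png",c["pixels"])
t=camera("top"); pickle.dump(t,open("t4.pkl","wb"))
for p in ([.585,.029,.03],): print(proj(c,p))
to(586,29,37,0)
E
```

```text
time: 17.65
position: [0.4043, 0.2871, 0.101]
tool_rot: [1.0, -0.002, 0.0, -0.0]
ft_force: [0.2, -0.9, -3.8]
grip_width: 0.0533
time: 18.52
position: [0.4051, 0.2875, 0.218]
tool_rot: [1.0, -0.002, 0.002, -0.001]
ft_force: [0.2, 0.5, 0.1]
grip_width: 0.0738
time: 19.52
position: [0.582, 0.0303, 0.2154]
tool_rot: [1.0, -0.003, -0.001, -0.0]
ft_force: [-1.4, 0.4, 0.1]
grip_width: 0.0865
[[282.42356   185.3047608]]
t=19.62 tcp [581.6  31.4 215.6] yaw -0.2 -> turn -0.2, shift [  4.7   2.5 178.5] F [-0.7 -0.1  0.3] w 87.1 q [-0.14  0.47  1.54  0.    1.13 -0.13]
```

View pics/w4.png

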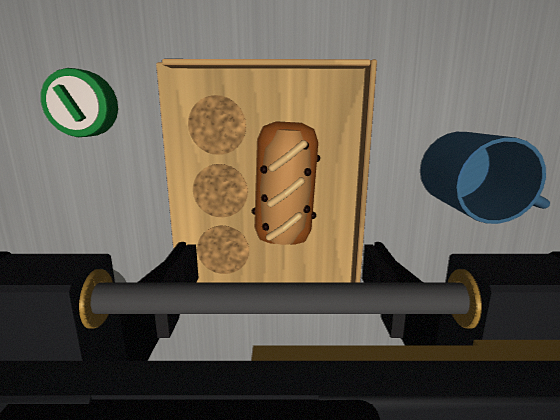

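All three coasters are bare at (217,125), (220,190) and (222,249). The loaf spans about (256–318, 122–244) and lies nearly square.

Run:
```python
from h import *
import pickle
from scipy.optimize import least_squares
c=pickle.load(open("w4.pkl","rb")); H=hsv(c); im=c["pixels"].copy()
for p in ((217,125),(217,80),(180,150),(286,180),(240,190),(288,150)): print(p,H[p[1],p[0]],end=' ')
print()
S=cv2.GaussianBlur(im,(7,7),0)
hb=cv2.cvtColor(S,cv2.COLOR_BGR2HSV)
L=blob(cv2.inRange(hb,np.array((5,150,30)),np.array((16,255,175))),(245,112,330,258))
print("loaf rect z=.03/.044",rect(c,L,.012+.02),rect(c,L,.012+.04)); cv2.drawContours(im,[L[:,None]],-1,(0,255,0),1)
P=[]
for (u,v) in ((217,125),(220,190),(222,249)):
    m=cv2.inRange(hb,np.array((0,0,0)),np.array((180,255,int(hb[v-20:v+20,u-20:u+20,2].mean()*.5+.5*hb[v,u+ (32 if v<200 else 30),2]))))
    k=np.zeros_like(m); cv2.circle(k,(u,v),33,255,-1); q=blob(m&k); cv2.drawContours(im,[q[:,None]],-1,(0,0,255),1)
    e=cv2.fitEllipse(cv2.convexHull(q)); w=back(c,e[0],.012)*1000; b=(back(c,q,.012)*1000).astype(np.float32); print("coaster",w.round(1),cv2.minEnclosingCircle(b)); P.append(w[0])
cv2.imwrite("pics/w4s.png",cv2.resize(im[50:290,140:400],None,fx=2.4,fy=2.4))
```

```text
(217, 125) [ 16 138 146] (217, 80) [ 18 124 165] (180, 150) [ 18 126 182] (286, 180) [ 15 143 194] (240, 190) [ 17 135 140] (288, 150) [ 15 146 204] 
loaf rect z=.03/.044 [587.9  29.   64.7 132.9  -3.6] [587.7  33.4  61.  125.4  -3.6]
coaster [[515.   92.4]] ((514.904541015625, 92.43838500976562), 32.53900146484375)
coaster [[514.4  20.1]] ((514.2188110351562, 19.439470291137695), 32.331703186035156)
coaster [[509.7 -54.1]] ((508.59967041015625, -54.530094146728516), 37.4024658203125)
```

View pics/w4s.png

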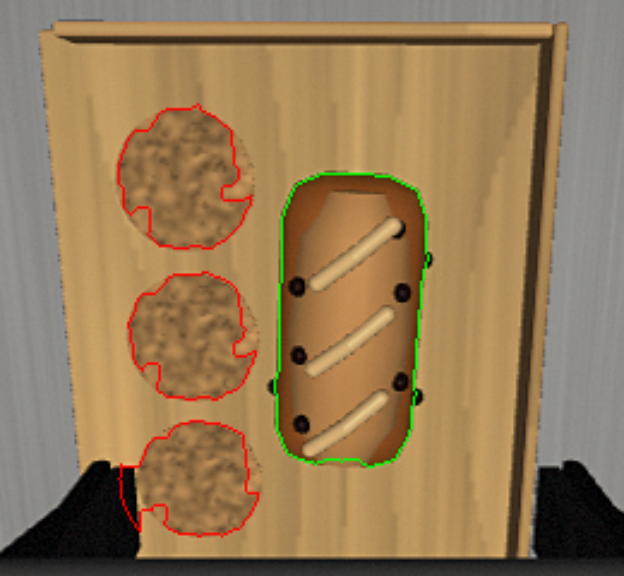

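```bash
python3 -m pendant '[[[0,0,0],3.4],[[6.5,0,30],0],[[0,0,50],0],[[0,0,50],0],[[0,0,30],0],[[0,0,12],0],[[0,0,3],0],[[0,0,0],0]]' 87 25
python3 -m pendant '[[[0,0,0],0],[[0,0,0],0],[[0,0,0],0],[[0,0,0],0],[[0,0,0],0]]' 0 25
python3 - <<'E'
from h import *
to(474.4,-325.9,46,87.9)
to(474.4,-325.9,46,-3.6)
E
```

```text
time: 20.62
position: [0.5901, 0.03, 0.0418]
tool_rot: [0.999, -0.032, 0.001, 0.0]
ft_force: [1.1, -0.1, 0.8]
grip_width: 0.0873
time: 21.25
position: [0.5888, 0.0297, 0.041]
tool_rot: [0.999, -0.032, -0.0, 0.0]
ft_force: [-1.6, 0.0, 4.3]
grip_width: 0.0616
t=21.25 tcp [588.8  29.7  41. ] yaw -3.7 -> turn 88.4, shift [359.6 101.3  -4.9] F [-1.6  0.   4.3] w 61.6 q [-0.14  0.73  1.65 -0.    0.77 -0.07]
t=21.25 tcp [588.8  29.7  41. ] yaw -3.7 -> turn -0.1, shift [-91.9 362.1  -4.9] F [-1.6  0.   4.3] w 61.6 q [-0.14  0.73  1.65 -0.    0.77 -0.07]
```

```bash
python3 -m pendant '[[[0,0,-10],0],[[0,0,-30],0],[[0,0,-30],0],[[-6,22,0],0],[[-11.5,45,0],0],[[-11.5,45,0],0],[[-11.5,45,0],0],[[-11.5,45,0],0]]'
python3 -m pendant '[[[-11.5,45,0],0],[[-11.5,45,0],0],[[-11.5,45,0],0],[[-6,22,0],0],[[0,0,0],10],[[0,0,0],10],[[0,0,0],10],[[0,0,0],10]]'
python3 -m pendant '[[[0,0,0],10],[[0,0,0],10],[[0,0,0],10],[[0,0,0],10],[[0,0,0],8.4],[[0,0,0],0]]'
python3 - <<'E'
from h import *
to(474.4,-325.9,47,87.9)
c=camera("wrist"); cv2.imwrite("pics/w5.png",c["pixels"])
E
```

```text
time: 22.25
position: [0.5244, -0.1701, 0.1109]
tool_rot: [0.999, -0.032, 0.001, 0.0]
ft_force: [0.4, -0.3, -1.8]
grip_width: 0.0617
time: 23.25
position: [0.4742, -0.3218, 0.1106]
tool_rot: [0.927, -0.374, -0.0, -0.0]
ft_force: [-0.7, 0.6, -1.8]
grip_width: 0.0615
time: 24.0
position: [0.4742, -0.3219, 0.1106]
tool_rot: [-0.695, 0.719, 0.0, 0.0]
ft_force: [-0.0, 0.6, -1.9]
grip_width: 0.0613
t=24.00 tcp [ 474.2 -321.9  110.6] yaw -91.9 -> turn 0.2, shift [ 4.  -0.3 63.6] F [-0.   0.6 -1.9] w 61.3 q [-0.79  0.6   1.66  0.    0.88  0.81]
```

View pics/w5.png

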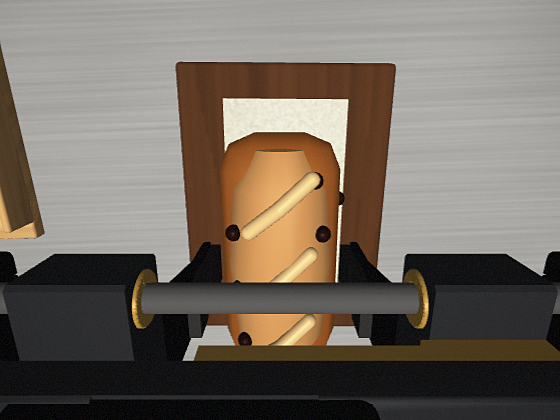

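The loaf is held above the board. The paper's far edge runs from (222,98) to (349,98), so I check its centre from that and then lower.

```bash
python3 - <<'E'
from h import *
c=camera("wrist")
a=back(c,[(222,98),(349,98)],.018)*1000; print(a,a.mean(0))
a=back(c,[(176,63),(396,64)],.018)*1000; print(a,a.mean(0))
E
python3 -m pendant '[[[4,-0.5,15],0],[[0,0,25],0],[[0,0,15],0],[[0,0,5],0],[[0,0,2.5],0],[[0,0,0],0],[[0,0,0],0]]'
python3 -c "
from h import *
to(474.4,-325.9,47,87.9)"
```

```text
[[ 560.76613606 -282.15956154]
 [ 557.64321783 -375.87780296]] [ 559.20467695 -329.01868225]
[[ 585.75615769 -251.04169588]
 [ 579.80448963 -409.07800092]] [ 582.78032366 -330.0598484 ]
time: 24.98
position: [0.4748, -0.327, 0.0488]
tool_rot: [-0.694, 0.72, -0.001, -0.0]
ft_force: [-0.1, -0.8, -1.8]
grip_width: 0.062
t=24.98 tcp [ 474.8 -327.    48.8] yaw -92.1 -> turn 0.0, shift [-1.1  0.4  1.8] F [-0.1 -0.8 -1.8] w 62.0 q [-0.8   0.7   1.68 -0.    0.75  0.81]
```

```bash
python3 -m pendant '[[[-1,0.4,1.2],0],[[0,0,0.8],0],[[0,0,0],0]]'
python3 -m pendant '[[[0,0,0],0],[[0,0,0],0],[[0,0,0],0],[[0,0,0],0],[[0,0,-10],0],[[0,0,-40],0],[[0,0,-60],0],[[0,0,-60],0]]' 84
python3 -m pendant '[[[0,0,0],-10.3],[[0,0,0],-10.3],[[0,0,0],-10.3],[[0,0,0],-10.3],[[0,0,0],-10.3],[[0,0,0],-10.3],[[0,0,0],-10.3],[[0,0,0],-10.3]]'
python3 -m pendant '[[[0,0,0],-9.5],[[0,-30,0],0],[[0,-50,0],0],[[0,-55,0],0],[[0,-55,0],0],[[0,-55,0],0],[[0,-55,0],0],[[0,-55,0],0]]' 87
python3 - <<'E'
from h import *
to(404.5,287.2,217,-.3)
E
```

```text
time: 25.35
position: [0.4741, -0.3256, 0.047]
tool_rot: [-0.694, 0.72, -0.0, 0.0]
ft_force: [-0.5, 1.0, 4.8]
grip_width: 0.0613
time: 26.35
position: [0.4738, -0.3254, 0.2183]
tool_rot: [-0.694, 0.72, 0.0, 0.0]
ft_force: [0.3, -1.0, 0.4]
grip_width: 0.0842
time: 27.35
position: [0.474, -0.3255, 0.2169]
tool_rot: [0.997, -0.081, 0.0, 0.0]
ft_force: [0.1, 0.3, 0.3]
grip_width: 0.0838
time: 28.35
position: [0.4751, 0.0311, 0.217]
tool_rot: [1.0, -0.002, 0.001, 0.0]
ft_force: [0.5, -0.5, 0.4]
grip_width: 0.0872
t=28.35 tcp [475.1  31.1 217. ] yaw -0.2 -> turn 0.1, shift [-7.190e+01 -2.558e+02 -2.000e-01] F [ 0.5 -0.5  0.4] w 87.2 q [-0.17  0.33  1.8   0.    1.02 -0.17]
```

```bash
python3 -m pendant '[[[-15,-50,0],0],[[-18,-55,0],0],[[-16,-55,0],0],[[-14,-55,0],0],[[-8,-36,0],0],[[-1,-5,0],0],[[0,0,0],0]]' 80
python3 - <<'E'
from h import *
c=camera("wrist"); H=hsv(c)
q=blob(cv2.inRange(H,np.array((20,150,110)),np.array((35,255,255))),(225,130,345,260))
(x,y),r=cv2.minEnclosingCircle((back(c,q,.139)*1000).astype(np.float32)); print("lid",x,y,r)
to(x,y,100.5,-.4)
t=camera("top"); cv2.imwrite("pics/t5.png",cv2.resize(t["pixels"][150:320,90:490],None,fx=2,fy=2))
E
```

```text
time: 29.22
position: [0.4038, 0.2853, 0.2164]
tool_rot: [1.0, -0.001, 0.0, 0.0]
ft_force: [-1.2, -0.2, -0.6]
grip_width: 0.0801
lid 403.86968994140625 287.4402770996094 28.63841438293457
t=29.27 tcp [404.  284.8 216.3] yaw -0.2 -> turn 0.2, shift [ -0.2  -2.7 115.8] F [-0.2 -0.4  0.1] w 80.0 q [ 0.39  0.35  1.75 -0.    1.03  0.39]
```

View pics/t5.png

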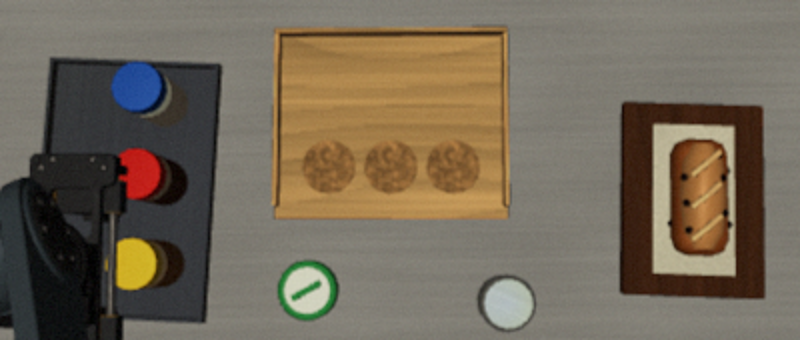

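The loaf lies centred on the paper and aligned with it, allowing for parallax. The three jars stand upright in the pan, the coasters are bare, and the timer and shaker have not moved. I pick up yellow.

```bash
python3 -m pendant '[[[0,-2.5,20],0],[[0,0,35],0],[[0,0,35],0],[[0,0,18],0],[[0,0,8],0],[[0,0,0],0],[[0,0,0],0]]' 80 30
python3 -m pendant '[[[0,0,0],0],[[0,0,0],0],[[0,0,0],0],[[0,0,0],0],[[0,0,0],0]]' 0 30
python3 -m pendant '[[[0,0,-10],0],[[0,0,-30],0],[[0,0,-30],0],[[8,20,0],0],[[28,45,0],0],[[28,50,0],0],[[24,50,0],0],[[12,50,0],0]]'
python3 - <<'E'
from h import *
to(513,-52.4,150,-.4)
t=camera("top"); 
for u,v in ((328.5,166.5),(391,166.5),(453,166.5)): print(back(t,(u/2+90-.25,v/2+150-.25),.012)*1000)
E
```

```text
time: 30.2
position: [0.4047, 0.288, 0.1009]
tool_rot: [1.0, -0.002, 0.001, -0.0]
ft_force: [-0.3, 0.7, 0.3]
grip_width: 0.0802
time: 30.82
position: [0.4041, 0.2882, 0.1003]
tool_rot: [1.0, -0.001, 0.0, -0.0]
ft_force: [0.3, -0.3, 2.1]
grip_width: 0.0534
time: 31.82
position: [0.5042, 0.071, 0.1702]
tool_rot: [1.0, -0.002, 0.0, -0.0]
ft_force: [0.1, 0.3, -3.8]
grip_width: 0.0529
t=31.82 tcp [504.2  71.  170.2] yaw -0.2 -> turn 0.2, shift [  9.7 123.4  20.2] F [ 0.1  0.3 -3.8] w 52.9 q [-0.08  0.44  1.77  0.    0.93 -0.08]
[[515.0755195   91.21198889]]
[[514.48768333  18.72871121]]
[[513.90676303 -52.9018022 ]]
```

```bash
python3 -m pendant '[[[5,50,0],0],[[4,50,0],0],[[0,22,15],0],[[0,0,20],0],[[0,0,12],0],[[0,0,0],0],[[0,0,0],0]]'
python3 - <<'E'
from h import *
to(513.6,-52,108,-.4)
c=camera("wrist"); H=hsv(c)
q=blob(cv2.inRange(H,np.array((20,150,110)),np.array((35,255,255))),(200,130,360,270))
zt=c and tool()[1][2]/1000-.0965+.135
(x,y),r=cv2.minEnclosingCircle((back(c,q,zt)*1000).astype(np.float32)); print("held lid",x,y,r)
E
```

```text
time: 32.75
position: [0.5122, -0.0488, 0.1236]
tool_rot: [1.0, -0.001, 0.0, 0.0]
ft_force: [0.7, 0.7, -4.2]
grip_width: 0.053
t=32.75 tcp [512.2 -48.8 123.6] yaw -0.1 -> turn 0.3, shift [ 1.4  3.2 15.6] F [ 0.7  0.7 -4.2] w 53.0 q [-0.31  0.52  1.8   0.    0.82 -0.31]
held lid 512.8477172851562 -37.403480529785156 21.43623924255371
```

```bash
python3 -m pendant '[[[1.4,3.2,6],0.3],[[0,0,5],0],[[0,0,2],0],[[0,0,0],0],[[0,0,0],0]]'
python3 -c "
from h import *
to(513.6,-52,108,-.4)"
```

```text
time: 33.42
position: [0.5133, -0.0524, 0.1102]
tool_rot: [1.0, -0.004, 0.0, 0.0]
ft_force: [0.2, -0.5, -4.4]
grip_width: 0.0535
t=33.42 tcp [513.3 -52.4 110.2] yaw -0.5 -> turn -0.1, shift [ 0.3 -0.4  2.2] F [ 0.2 -0.5 -4.4] w 53.5 q [-0.32  0.54  1.8   0.    0.79 -0.31]
```

```bash
python3 -m pendant '[[[0,0,1.3],0],[[0,0,0.9],0],[[0,0,0],0]]'
python3 -m pendant '[[[0,0,0],0],[[0,0,0],0],[[0,0,0],0],[[0,0,-15],0],[[0,0,-40],0],[[0,0,-40],0],[[0,0,-15],0]]' 74
python3 -m pendant '[[[0,-30,0],0],[[-3,-55,0],0],[[-3,-55,0],0],[[-3,-55,0],0],[[-3,-55,0],0],[[-3,-50,0],0],[[0,-30,0],0],[[0,-6,0],0]]' 80
python3 - <<'E'
from h import *
c=camera("wrist"); H=hsv(c)
q=blob(cv2.inRange(H,np.array((0,150,110)),np.array((8,255,255))),(225,130,345,260))
(x,y),r=cv2.minEnclosingCircle((back(c,q,.139)*1000).astype(np.float32)); print("lid",x,y,r)
to(x,y,100.5,-.4)
E
```

```text
time: 33.8
position: [0.5136, -0.0523, 0.109]
tool_rot: [1.0, -0.004, 0.001, 0.0]
ft_force: [-1.4, 2.1, 4.6]
grip_width: 0.0532
time: 34.67
position: [0.5147, -0.0529, 0.221]
tool_rot: [1.0, -0.004, 0.003, 0.001]
ft_force: [-0.4, -0.3, -0.8]
grip_width: 0.0743
time: 35.67
position: [0.5002, 0.2853, 0.2174]
tool_rot: [1.0, -0.003, -0.001, 0.0]
ft_force: [-0.3, -1.1, -0.4]
grip_width: 0.0801
lid 498.2727966308594 283.1058044433594 26.781169891357422
t=35.73 tcp [500.3 284.8 217.4] yaw -0.4 -> turn 0.0, shift [ -1.9   1.7 116.9] F [0.7 1.1 0.2] w 80.3 q [0.32 0.46 1.56 0.   1.12 0.33]
```

```bash
python3 -m pendant '[[[-1.9,1.2,20],0],[[0,0,35],0],[[0,0,35],0],[[0,0,18],0],[[0,0,8.5],0],[[0,0,0],0],[[0,0,0],0]]' 80 30
python3 -m pendant '[[[0,0,0],0],[[0,0,0],0],[[0,0,0],0],[[0,0,0],0],[[0,0,0],0]]' 0 30
python3 -m pendant '[[[0,0,-10],0],[[0,0,-25],0],[[0,0,-25],0],[[1,24,0],0],[[4,55,0],0],[[4,55,0],0],[[4,55,0],0],[[4,50,0],0]]'
python3 -m pendant '[[[0,22,0],0],[[0,3,15],0],[[0,0,20],0],[[0,0,12],0],[[0,0,3],0],[[0,0,0],0],[[0,0,0],0]]'
python3 -c "
from h import *
to(514.3,19.8,108,-.4)"
```

```text
time: 36.6
position: [0.4999, 0.2824, 0.1024]
tool_rot: [1.0, -0.004, 0.001, -0.0]
ft_force: [-0.1, 0.7, -0.1]
grip_width: 0.08
time: 37.22
position: [0.4989, 0.2826, 0.1016]
tool_rot: [1.0, -0.004, -0.0, -0.0]
ft_force: [-1.6, 0.2, 1.7]
grip_width: 0.0529
time: 38.22
position: [0.514, 0.0415, 0.1616]
tool_rot: [1.0, -0.004, 0.0, 0.0]
ft_force: [0.7, -0.2, -2.6]
grip_width: 0.0528
time: 39.1
position: [0.5144, 0.0186, 0.112]
tool_rot: [1.0, -0.004, 0.001, 0.0]
ft_force: [0.6, -0.3, -3.3]
grip_width: 0.0529
t=39.10 tcp [514.4  18.6 112. ] yaw -0.4 -> turn -0.0, shift [-0.2 -1.2  4. ] F [ 0.6 -0.3 -3.3] w 52.9 q [-0.18  0.54  1.81  0.    0.79 -0.17]
```

```bash
python3 -m pendant '[[[0,0,1.5],0],[[0,0,1],0],[[0,0,0],0]]'
python3 -m pendant '[[[0,0,0],0],[[0,0,0],0],[[0,0,0],0],[[0,0,-15],0],[[0,0,-40],0],[[0,0,-40],0],[[0,0,-15],0]]' 74
python3 -m pendant '[[[8,-30,0],0],[[16,-55,0],0],[[16,-55,0],0],[[16,-55,0],0],[[14,-45,0],0],[[6,-24,0],0],[[0,-2,0],0],[[0,0,0],0]]' 80
python3 - <<'E'
from h import *
c=camera("wrist"); H=hsv(c)
q=blob(cv2.inRange(H,np.array((100,120,120)),np.array((125,255,255))),(225,130,345,260))
(x,y),r=cv2.minEnclosingCircle((back(c,q,.139)*1000).astype(np.float32)); print("lid",x,y,r)
to(x,y,100.5,-.4)
E
```

```text
time: 39.48
position: [0.5142, 0.0183, 0.1096]
tool_rot: [1.0, -0.004, 0.0, 0.0]
ft_force: [-1.3, 0.6, 2.2]
grip_width: 0.0527
time: 40.35
position: [0.5154, 0.0182, 0.2221]
tool_rot: [1.0, -0.004, 0.003, 0.001]
ft_force: [0.6, -0.1, -0.1]
grip_width: 0.0739
time: 41.35
position: [0.5913, 0.2828, 0.2184]
tool_rot: [1.0, -0.004, -0.001, 0.001]
ft_force: [-0.9, 0.5, 0.8]
grip_width: 0.0804
lid 590.8365478515625 284.2715759277344 26.6207332611084
t=41.40 tcp [591.5 282.5 218.6] yaw -0.5 -> turn -0.1, shift [ -0.5  -1.9 118.1] F [-0.6  0.2 -0.6] w 80.1 q [ 0.28  0.57  1.35 -0.    1.23  0.28]
```

```bash
python3 -m pendant '[[[-0.5,-1.8,20],0],[[0,0,35],0],[[0,0,35],0],[[0,0,18],0],[[0,0,9.5],0],[[0,0,0],0],[[0,0,0],0]]' 80 30
python3 -m pendant '[[[0,0,0],0],[[0,0,0],0],[[0,0,0],0],[[0,0,0],0],[[0,0,0],0]]' 0 30
python3 -m pendant '[[[0,0,-10],0],[[0,0,-25],0],[[0,0,-25],0],[[-10,24,0],0],[[-20,50,0],0],[[-20,50,0],0],[[-18,46,0],0],[[-8,20,0],0]]'
python3 -m pendant '[[[0,2,0],0],[[0,0,15],0],[[0,0,20],0],[[0,0,12],0],[[0,0,2],0],[[0,0,0],0],[[0,0,0],0]]'
python3 -c "
from h import *
to(515,91.8,108.5,-.4)"
```

```text
time: 42.28
position: [0.5926, 0.2858, 0.1028]
tool_rot: [1.0, -0.004, 0.001, -0.0]
ft_force: [0.0, -0.9, -0.2]
grip_width: 0.0797
time: 42.9
position: [0.5914, 0.2856, 0.1016]
tool_rot: [1.0, -0.004, -0.0, -0.0]
ft_force: [-1.4, 0.2, 2.6]
grip_width: 0.0534
time: 43.9
position: [0.5122, 0.094, 0.1613]
tool_rot: [1.0, -0.005, -0.001, 0.0]
ft_force: [0.3, 0.0, -3.5]
grip_width: 0.0534
time: 44.78
position: [0.5146, 0.0943, 0.113]
tool_rot: [1.0, -0.004, 0.001, 0.0]
ft_force: [-0.3, -0.2, -3.7]
grip_width: 0.0532
t=44.77 tcp [514.6  94.3 113. ] yaw -0.5 -> turn -0.1, shift [0.4 2.5 4.5] F [-0.3 -0.2 -3.7] w 53.2 q [-0.03  0.55  1.78  0.    0.81 -0.02]
```

```bash
python3 -m pendant '[[[0.4,1.6,0],0],[[0,0,2],0],[[0,0,1.5],0],[[0,0,0],0]]'
python3 -m pendant '[[[0,0,0],0],[[0,0,0],0],[[0,0,0],0],[[0,0,-15],0],[[0,0,-40],0],[[0,0,-40],0],[[0,0,-15],0]]' 74
python3 - <<'E'
from h import *
c=camera("wrist"); cv2.imwrite("pics/w6.png",c["pixels"])
E
python3 -m pendant '[[[0,-30,0],0],[[0,-50,0],0],[[0,-55,0],0],[[0,-55,0],0],[[0,-40,0],0],[[0,-30,0],0],[[0,0,0],0],[[0,0,0],0]]' 80
python3 - <<'E'
from h import *
t=camera("top"); H=hsv(t)
for n,lo,hi in(("b",(100,120,100),(125,255,255)),("r",(0,150,150),(8,255,255)),("y",(22,150,130),(35,255,255))):
    q=blob(cv2.inRange(H,np.array(lo),np.array(hi)),(230,210,340,250)); (x,y),r=cv2.minEnclosingCircle((back(t,q,.147)*1000).astype(np.float32)); print(n,x,y,r)
L=blob(cv2.inRange(H,np.array((4,90,60)),np.array((20,255,255))),(418,214,462,285)); print("loaf",rect(t,L,.018+.04))
P=blob(cv2.inRange(H,np.array((0,0,120)),np.array((180,255,255))),(408,205,466,295)); print("paper",rect(t,P,.018))
cv2.imwrite("pics/t6.png",cv2.resize(t["pixels"][90:330,90:490],None,fx=2,fy=2))
s=camera("scene"); cv2.imwrite("pics/s6.png",s["pixels"]); to(515,91.8,108.5,-.4)
E
```

```text
time: 45.28
position: [0.5146, 0.0925, 0.1096]
tool_rot: [1.0, -0.004, 0.0, 0.0]
ft_force: [-0.9, -0.1, 2.2]
grip_width: 0.0531
time: 46.15
position: [0.516, 0.0926, 0.2221]
tool_rot: [1.0, -0.004, 0.003, 0.0]
ft_force: [0.3, 0.2, -0.4]
grip_width: 0.0741
time: 47.2
position: [0.5159, 0.3516, 0.2178]
tool_rot: [1.0, -0.004, -0.001, 0.001]
ft_force: [0.2, 0.2, 0.2]
grip_width: 0.0798
b 513.72802734375 90.88912963867188 26.197771072387695
r 513.5513916015625 19.176591873168945 26.36229705810547
y 513.938232421875 -51.50942611694336 26.808856964111328
loaf [ 480.7 -329.8  140.5   79.    -2.2]
paper [ 474.4 -325.   171.1   92.4   -2.7]
t=47.30 tcp [516.3 351.2 218.4] yaw -0.5 -> turn -0.1, shift [  0.6 259.3 110.2] F [-1.1 -1.2 -0.2] w 79.7 q [ 0.42  0.53  1.43 -0.    1.19  0.43]
```

View pics/t6.png

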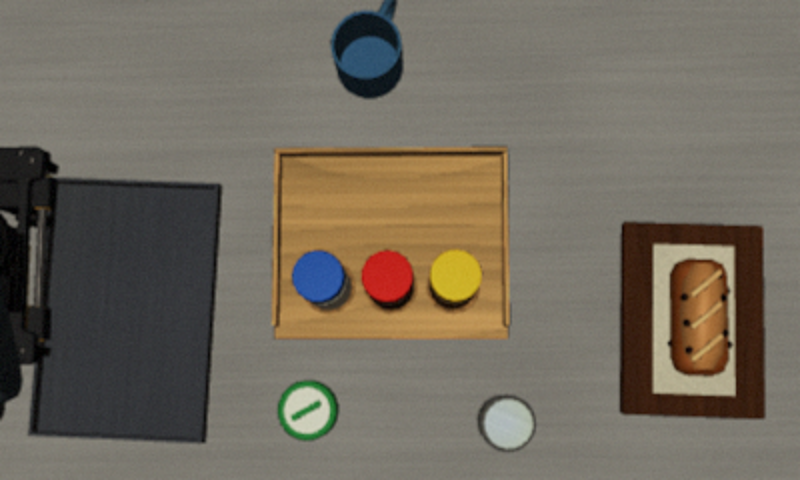

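View pics/s6.png

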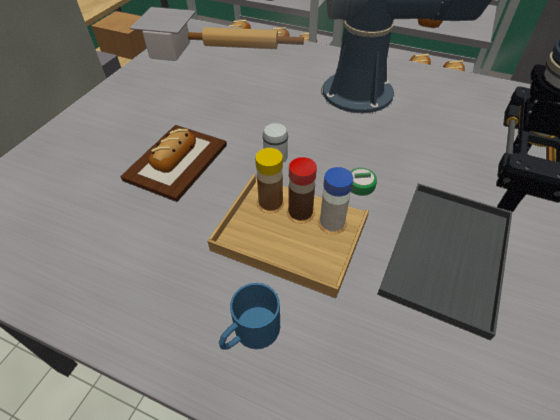

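Both pictures show the jars upright on their original coasters, with lids within about 1.5 mm of the measured coaster centres. The loaf is on the paper, and the mug, timer and shaker look unmoved. The loaf mask leaked onto the board, so I re-measure the loaf from its visible outline and hand in.

Run:
```python
from h import *
t=camera("top"); px=np.array([(670,260),(730,260),(730,375),(670,375)])/2+[90,90]-.25
r=rect(t,px,.018+.035); print("loaf",r)
if abs(r[0]-474.4)<8 and abs(r[1]+325.5)<7: order.hand_in(); print("handed in",robot.get_obs()["time"])
```

```text
loaf [ 474.  -323.7  129.    66.1   -2.2]
the job is handed in; nothing more can be done
the job is handed in; nothing more can be done
```

The job is done and handed in at about 47 s of the 147 s allowed. I moved yellow, red and blue from the stand to the pan, laid the loaf on the paper, then put each jar back on its own coaster.

My last checks, from the top and scene cameras:
- **Jars:** all three are upright. Their lids are within about 1.5 mm of the measured coaster centres, which is close to the cameras' own accuracy.
- **Loaf:** it is centred about 2 mm from the paper's centre and lies along the paper to within about a degree.
- **Bystanders:** the mug, timer and shaker look unmoved; I compared them by eye only.
- **Force:** the highest wrist reading I saw was about 5 N.

Some checks failed or disagreed:
- **Loaf measurement:** the first automatic one leaked onto the board and gave a position about 6 mm off. I replaced it with a hand-read outline, so the loaf figures above rest on that.
- **Held yellow jar:** measuring its lid while gripped failed because the gripper blocked the view, so I placed that jar from the arm position instead.
- **Coaster positions:** the top and wrist cameras differed by about 1 mm, and I used the average. The wrist fit for the yellow coaster was bad because the gripper cut into it, so that target rests on the top camera and the jar's starting position.

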